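# Clamp a sample tin with a counted ratchet lever and hold it

### The arm

A 7-joint arm with a two-finger parallel gripper is mounted at the origin on the work surface. World frame = base frame: x ahead of the robot, y to its left, z up, the work surface at z = 0. Lengths are in m, angles in rad, forces in N, time in s.
With the tool pointing down it reaches from about 0.35 to 0.9 m from the base axis. Payload 7.2 kg.
Tool frame: the origin (TCP) lies on the front face of the gripper's body, between the roots of the fingers; the fingertips stand 73 mm ahead of it and the grasp point (between the pads) lies arm.grip_point_offset ahead of it (arm.grip_point_offset is the distance from the TCP to the grasp point, in m); z points along the fingers, y is the line along which they close (so a half turn about z gives the same grasp; the last joint's range is limited). The gripper opens to 85 mm and grips with 20 to 120 N. Pads are 22 mm wide; open, the fingers measure 114 mm over their backs; the gripper's body (76 mm by 85 mm) begins 54 mm behind the grasp point. The pads swing forward as they close: fully open they stand 13 mm farther back than shut.
Start: joints at [-1.258, 0.411, -0.013, 1.596, 0.006, 1.134, -0.082], TCP at [0.232, 0.58, 0.304] pointing down, gripper open.
Joint ranges: [-2.95, 2.95], [-0.29, 1.99], [-1.47, 1.44], [0.14, 2.54], [-1.03, 4.17], [0.13, 1.85], [-2.86, 2.86]. Speed limits (rad/s): [2.39, 2.39, 3.01, 3.01, 3.14, 3.14, 3.14].

### API

Orientations are given as a unit quaternion [w, x, y, z].
In Python, from workcell import arm gives the robot as it stands.
- The arm moves only by the shell command python3 shift.py 'ROWS'. ROWS is a JSON list of rows, 1 to 10 of them, each of 5 numbers: dx, dy, dz in m, then a turn about the tool's z in rad, then the finger opening in m; each row is the pose to reach, as a shift and turn from the pose commanded when the command began, along the tool's axes at that moment; what a row does not reach only later rows make up. A row lasts 1/12 s, in which the tool goes at most 0.0417 m and 0.125 rad, less where a joint would pass 70% of its speed; a pose out of reach is approached as far as the arm can. The fingers move at their own pace and stop on an object; the grip force is fixed at half the most. Time passes only in rows, so rows that do not move let the fingers close. It prints the time, the measured TCP pose, the force, the opening and the grip force at its end.
- arm.state(): the state, without advancing time (a new reading comes with each control period).
- arm.capture(name): name is "scene" or "top" or "wrist"; returns a dict with "img" (400x640x3 uint8, red, green, blue), "K" (3x3 intrinsics, pixels), "world_from_camera" (4x4, takes a point from camera to world coordinates). Camera axes: x right, y down, z forward; pixel columns grow to the right and rows downward; lengths in m; the calibration is good to about 2 mm. A picture is of the moment at which its call begins. There is no depth.
- arm.finish_job(): hands the job in; it is judged then, once.
The state is a dict: "time": time; "joints": joint angles; "qvel": joint speeds; "tau": joint torques, N m; "eef_pos": TCP position; "ee_rot": TCP orientation; "ft_force": force on the tool from outside, world axes, zero at the start; "ft_torque": the same for the moment, N m; "finger_gap": finger opening in m; "grip_force": force on a finger pad.
Only numpy, scipy, OpenCV 4.12 (cv2) and the standard library are available. Lean on these libraries where they do the work, as an engineer would, in place of code of your own. Each camera call takes 0.05 s, during which the arm holds its last target. There are 200 camera calls.

### The job

Stand the tall slim tin upright in the round cup of the bench clamp, right down on the cup's floor, and let go of it; then swing the clamp's lever from its rest stop by exactly four clicks, never past the fourth, so that the rubber pad presses on the tin. The worn pawl clicks but no longer locks, so finish while holding the lever there by its black knob, and leave the other things where they stand.

Things in the scene. Friction and masses are not known exactly. Their poses are not given: they have to be found in the camera images.
- slim_tin: The tall slim closed tin: plain steel cylinder, 48 mm diameter, 110 mm tall, 0.2 to 0.35 kg, standing loose among other tins. Origin at the centre of its underside, z up its axis. It alone is slim and tall: wide_tin is as tall but wide, short_tin as slim but half as tall.
- clamp: Bench clamp fixed to the table. Origin on the table under the cup's axis; its y runs from cup to jaw and lever, x away from the robot, z up. Base plate x -65..65, y -55..195 mm, 8 mm thick; aluminium cup block 84 x 84 mm about the origin, top 48 mm above the table; grey housing x -50..78, y 70..180 mm, top at 60 mm (pawl box to 76).
- cup_floor (a point): Centre of the cup's floor, 13 mm above the table, axes as the clamp's. The cup is a round bore 52 mm in diameter, 35 mm deep, mouth at 48 mm with a 4 mm chamfer. A tin standing in it has its top 123 mm above the table.
- lever_axis (a point): Point on the lever's vertical axis at the height of the knob's underside, 82 mm above the table; x = 0, y = 125 mm in the clamp's frame, axes as the clamp's. The knob circles it at 115 mm radius.
- pad: Rubber-faced jaw pad, 30 mm wide, 11 mm high, 54.5 mm above the table. Origin at the middle of the face that meets the tin. At rest this face is 46 mm from the cup's axis, 22 mm short of a standing tin; it advances 8 mm per click towards the cup, meets the tin just before the third click, then yields on a 500 N/m spring.
- lever_turn (a joint): Lever angle, rad: 0 at the rest stop, grows clockwise seen from above, ends at 1.55. A notch (click) every 14 deg = 0.244 rad; the fourth at 0.977; crests midway between. A spring always drives it back to 0. Push at the knob 2 to 8 N: it fades past each crest and jumps up sharply as the next notch is reached: that jump is the click (the rest stop is not counted).
- lever: The whole lever: toothed disc of 50 mm radius on top of the housing, flat steel bar 20 mm wide, black knob at its end. Origin on the lever's axis 64 mm above the table; the knob lies at -x of its frame, z up.
- knob (a point): Black upright knob at the lever's end, a cylinder 22 mm in diameter, 46 mm tall, to be pinched from above. This point is the centre of its underside, 82 mm above the table; top at 128 mm. Turns with the lever, x pointing to the lever's axis. At rest it is at x = -115, y = 125 mm of the clamp's frame; it swings to +y, then +x. The lever bar under it is 20 mm wide.
- wide_tin: Bystander: steel tin 72 mm in diameter, 110 mm tall, origin at the centre of its underside.
- short_tin: Bystander: steel tin 48 mm in diameter, only 55 mm tall, origin at the centre of its underside.
- jug: Bystander: white plastic bottle 68 mm in diameter, 140 mm tall, origin at the centre of its underside.
- putty_knife: Bystander: flat putty knife 210 mm long, lying on the bench, origin under its middle.
- brush: Bystander: brush 200 mm long, lying on the bench, origin under its middle.
- cup_stack: Bystander: stack of paper cups 64 mm in diameter, 90 mm tall, origin at the centre of its underside.

How it is judged:
On the way, in this order (a step that is already met when the one before it is completed fails the run):
1. the slim tin stands upright on the cup's floor, let go, the lever still at rest (horizontal distance between slim_tin and cup_floor below 0.006 m and z of slim_tin in the frame of cup_floor between -0.006 and 0.005 m and angle between slim_tin's own z axis and vertical below 0.14 rad and contact force between the fingers and slim_tin below 0.1 N and value of joint lever_turn below 0.1 rad), for 0.2 s.
2. the lever has reached the fourth click (horizontal distance between slim_tin and cup_floor below 0.006 m and z of slim_tin in the frame of cup_floor between -0.006 and 0.005 m and angle between slim_tin's own z axis and vertical below 0.14 rad and value of joint lever_turn above 0.867 rad), for 0.2 s.
At the end, for the whole second after the job is handed in: Slim tin in the cup (within 6 mm of its axis, 5 mm of its floor, leaning under 0.14 rad), untouched by the fingers; lever at the fourth click (0.867 to 1.087 rad, between the crests either side); fingers hold the knob (over 1 N); the pad presses the tin (over 0.8 N) (all of step 2 and value of joint lever_turn below 1.087 rad and contact force between the fingers and lever above 1 N and contact force between pad and slim_tin above 0.8 N and contact force between the fingers and slim_tin below 0.1 N); the arm keeps its last pose, push and grip.
It fails at once if the lever goes past the fourth click, over the next crest (value of joint lever_turn above 1.124 rad).
It fails at once if a bystander is shifted by more than 25 mm or knocked over (distance of any of wide_tin, short_tin, jug, putty_knife, brush, cup_stack from where it was at the start of the episode above 0.025 m or angle between any of wide_tin, short_tin, jug, cup_stack's own z axis and vertical above 0.4 rad).
It also fails if it takes over 72 s, if anything falls off the work surface, if the arm or the gripper's body presses on something with over 40 N, if the wrist force passes 120 N, or if a joint passes its speed limit or range.

## Working session

There is one attempt and no reset: what is moved stays moved. The work goes in short steps, Python scripts to look and compute and a shell command to move; the robot and the scene stay as the last step left them, time stands still between calls to the robot, and variables do not carry over. Pictures are saved under pics/ and viewed, at most 10 in all, crops included, and the job is handed in when it is done.

```bash
ls; mkdir -p pics; python3 - <<'E'
from workcell import arm
import cv2,numpy as np,json
s=arm.state();print({k:np.round(v,3).tolist() for k,v in s.items()},arm.grip_point_offset)
for n in("scene","top"):
    c=arm.capture(n);cv2.imwrite(f"pics/{n}.png",c["img"][:,:,::-1]);np.savez(f"{n}.npz",**c);print(c["K"].tolist(),np.round(c["world_from_camera"],3).tolist())
E
```

```text
pics
shift.py
workcell.py
{'time': 0.0, 'joints': [-1.258, 0.412, -0.013, 1.597, 0.006, 1.134, -0.082], 'qvel': [0.0, 0.002, -0.0, -0.0, 0.001, 0.002, -0.001], 'tau': [-0.0, -60.064, 0.682, -29.941, 0.014, 0.011, 0.0], 'eef_pos': [0.232, 0.58, 0.303], 'ee_rot': [-0.0, 0.189, 0.982, -0.001], 'ft_force': [-0.641, 0.118, -0.326], 'ft_torque': [-0.018, 0.032, -0.009], 'grip_force': 0.0, 'finger_gap': 0.085} 0.0539
[[415.8716437544414, 0.0, 321.6190951004574], [0.0, 415.8716437544414, 200.9332172718661], [0.0, 0.0, 1.0]] [[0.084, 0.806, -0.586, 1.216], [0.996, -0.072, 0.044, -0.003], [-0.007, -0.588, -0.809, 0.994], [0.0, 0.0, 0.0, 1.0]]
[[381.27194975306196, 0.0, 324.6816650540953], [0.0, 381.27194975306196, 203.08697009833966], [0.0, 0.0, 1.0]] [[-0.004, -0.994, 0.105, 0.464], [-1.0, 0.005, 0.008, 0.032], [-0.009, -0.105, -0.994, 1.012], [0.0, 0.0, 0.0, 1.0]]
```

View pics/top.png

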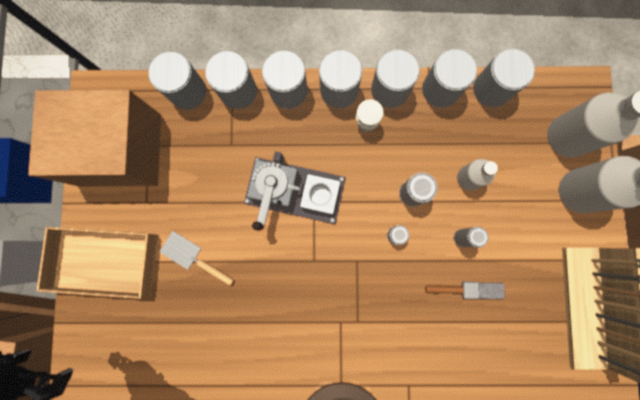

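View pics/scene.png

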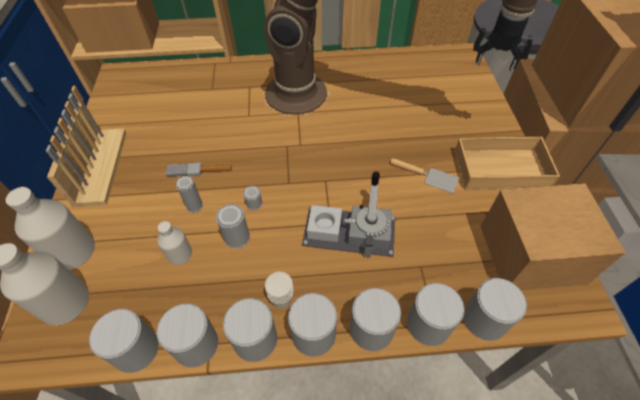

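The top view shows the slim tin at (478,237), the short tin at (399,236), the cup at (320,193), the lever axis at (270,182) and the knob at (258,225). Next I'll enlarge these for precise pixel positions.

```bash
python3 - <<'E'
import cv2,numpy as np
t=cv2.imread("pics/top.png");s=cv2.imread("pics/scene.png")
def crop(im,x,y,w,h,k):
    return cv2.resize(im[y:y+h,x:x+w],None,fx=k,fy=k,interpolation=cv2.INTER_CUBIC)
a=np.hstack([crop(t,236,145,120,100,4),crop(t,450,215,50,60,4)[:, :200]][:1])
b=crop(t,445,210,60,50,5); 
c=crop(s,290,165,120,100,4); d=crop(s,165,165,60,50,5)
pad=lambda i:cv2.copyMakeBorder(i,0,400-i.shape[0],0,0,cv2.BORDER_CONSTANT)
cv2.imwrite("pics/c1.png",np.hstack([pad(a),pad(b)]))
cv2.imwrite("pics/c2.png",np.hstack([pad(c),pad(d)]))
E
```

```text
(no output)
```

View pics/c1.png

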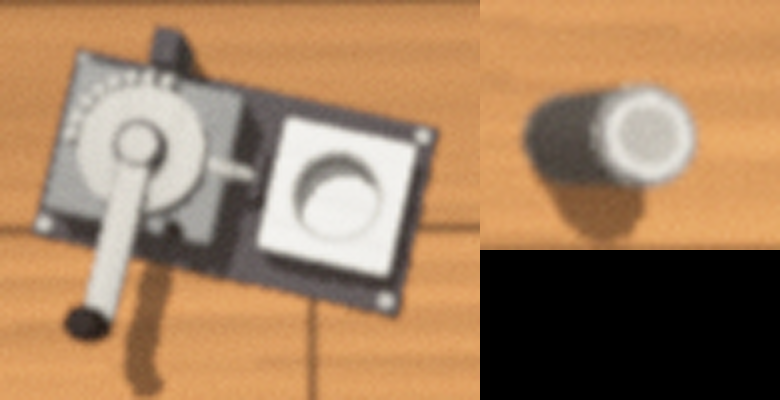

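View pics/c2.png

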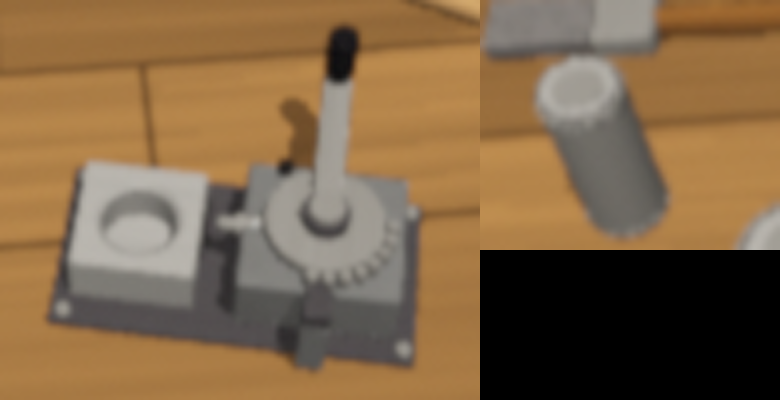

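The crops give the cup's bore centre at top-view crop (338,196), the block's corners, the hub (138,143), the knob (86,322), and the slim tin's top at (167,136) in its own crop. The scene view gives the matching points.

```bash
cat > h.py <<'E'
import numpy as np
def px(c,u,v,z):
    T=c["world_from_camera"];d=T[:3,:3]@np.linalg.solve(c["K"],[u,v,1.]);o=T[:3,3]
    return (o+d*(z-o[2])/d[2])[:2]
E
python3 - <<'E'
from h import *
T=np.load("top.npz");S=np.load("scene.npz")
ct=lambda p,z:px(T,(p[0]+.5)/4-.5+236,(p[1]+.5)/4-.5+145,z)
cs=lambda p,z:px(S,(p[0]+.5)/4-.5+290,(p[1]+.5)/4-.5+165,z)
ft=[(285,117),(418,145),(387,278),(257,247)]
fs=[(197,278),(68,262),(85,162),(208,175)] # far-? ordering check by print
for n,f,F in(("T",ft,ct),("S",fs,cs)):
    P=np.array([F(p,.048) for p in f]);print(n,P.round(4).tolist(),P.mean(0).round(4))
print("bore",ct((338,196),.048),cs((138,222),.048))
print("knobtop",ct((86,322),.128),cs((344,40),.128))
print("hub z.08",ct((138,143),.08),cs((326,212),.08))
tt=px(T,478.0,236.8,.11);ts=px(S,184.6,182.8,.11);print("tin",tt,ts)
# tin base in scene: lowest; top base
print("short",px(T,399,234.5,.055),"wide",px(T,421,187,.11))
E
cat >> h.py <<'E'
def goal(x,y,zg,ydeg):
    """shift in tool axes to put grasp point at x,y,zg with tool y at world angle ydeg (mod 180)"""
    from workcell import arm
    from scipy.spatial.transform import Rotation as R
    s=arm.state();q=s["ee_rot"];M=R.from_quat([q[1],q[2],q[3],q[0]]).as_matrix()
    d=M.T@(np.array([x,y,zg+arm.grip_point_offset])-s["eef_pos"])
    a=np.degrees(np.arctan2(M[1,1],M[0,1]));t=(a-ydeg+90)%180-90
    print("need",d.round(4).tolist(),"turn",round(np.radians(t),3),"tilt",M[:,2].round(3),"j7",round(s["joints"][6],2),"t",s["time"])
E
python3 -c "from h import *;goal(.4795,-.321,.25,-13.4)"
python3 shift.py '[[-0.025,-0.033,0,0.12,0.085],[-0.05,-0.066,0,0.24,0.085],[-0.075,-0.1,0,0.36,0.085],[-0.1,-0.132,0,0.48,0.085],[-0.125,-0.165,0,0.6,0.085],[-0.15,-0.198,0,0.72,0.085],[-0.175,-0.231,0,0.84,0.085],[-0.2,-0.264,0,0.96,0.085],[-0.225,-0.297,0,1.08,0.085],[-0.25,-0.33,0,1.2,0.085]]'
python3 -c "from h import *;goal(.4795,-.321,.25,-13.4)"
```

```text
need [-0.5644, -0.7445, 0.0004] turn 1.424 tilt [-0.    -0.001 -1.   ] j7 -0.08 t 0.1
time: 0.93
eef_pos: [0.3416, 0.1789, 0.3038]
ee_rot: [-0.0, 0.713, 0.702, 0.0]
ft_force: [1.9, 0.3, -1.0]
finger_gap: 0.085
grip_force: 0.0
need [-0.4977, 0.1457, -0.0003] turn 0.218 tilt [-0.  0. -1.] j7 -0.63 t 0.9333
```

```bash
python3 shift.py '[[-0.04,0.01,0,0.05,0.085],[-0.08,0.02,0,0.1,0.085],[-0.12,0.034,0,0.15,0.085],[-0.16,0.046,0,0.2,0.085],[-0.2,0.058,0,0.218,0.085],[-0.24,0.07,0,0.218,0.085],[-0.28,0.082,0,0.218,0.085],[-0.32,0.094,0,0.218,0.085],[-0.36,0.106,0,0.218,0.085],[-0.398,0.117,0,0.218,0.085]]' >/dev/null
python3 -c "from h import *;goal(.4795,-.321,.2,-13.4)"
```

```text
need [-0.0928, 0.0466, 0.0499] turn 0.007 tilt [ 0.  0. -1.] j7 0.36 t 1.7667
```

```bash
python3 shift.py '[[-0.035,0.016,0,0,0.085],[-0.07,0.034,0,0,0.085],[-0.093,0.046,0,0.007,0.085],[-0.093,0.0465,0,0.007,0.085],[-0.093,0.0465,0,0.007,0.085]]' 
python3 - <<'E'
from workcell import arm
from h import *
import cv2
goal(.4795,-.321,.2,-13.4)
c=arm.capture("wrist");np.savez("w1.npz",**c);T=c["world_from_camera"]
im=c["img"][:,:,::-1].copy()
p=np.linalg.inv(T)@[.4795,-.321,.11,1];p=c["K"]@p[:3];p=p[:2]/p[2];print(p,T.round(3).tolist(),c["K"][0,0])
cv2.imwrite("pics/w1.png",im)
E
```

```text
time: 2.18
eef_pos: [0.4784, -0.3208, 0.3031]
ee_rot: [-0.0, 0.786, 0.618, -0.001]
ft_force: [-0.8, -0.8, -0.8]
finger_gap: 0.0849
grip_force: 0.0
need [0.0001, 0.0012, 0.0492] turn -0.004 tilt [-0.002 -0.001 -1.   ] j7 0.59 t 2.1833
[319.68246644 191.23980243] [[0.972, -0.226, -0.068, 0.496], [-0.236, -0.933, -0.272, -0.251], [-0.002, 0.281, -0.96, 0.374], [0.0, 0.0, 0.0, 1.0]] 348.3251446684162
```

View pics/w1.png

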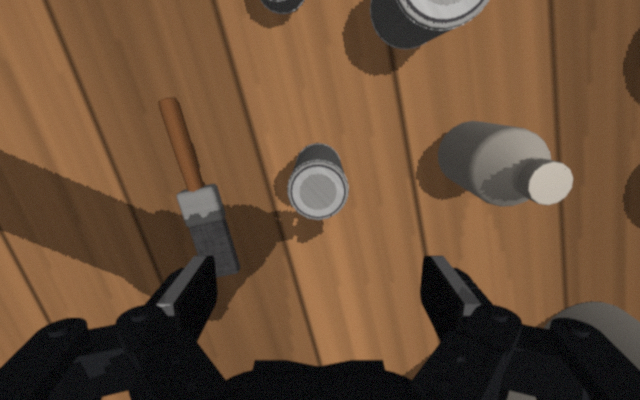

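The slim tin's top is at (318.5,190), within 1 mm of the prediction, and the fingers straddle it clear of the brush and jug.

```bash
python3 shift.py '[[0,0,0.04,0,0.085],[0,0,0.08,0,0.085],[0,0,0.12,0,0.085],[0,0,0.15,0,0.085],[0,0,0.168,0,0.085],[0,0,0.168,0,0.03],[0,0,0.168,0,0.03],[0,0,0.168,0,0.03],[0,0,0.168,0,0.03],[0,0,0.168,0,0.03]]'; python3 shift.py '[[0,0,0,0,0.03],[0,0,0,0,0.03],[0,0,0,0,0.03],[0,0,-0.03,0,0.03],[0,0,-0.07,0,0.03],[0,0,-0.11,0,0.03],[0,0,-0.14,0,0.03],[0,0,-0.14,0,0.03]]'
python3 -c "from h import *;goal(.591,.051,.223,-13.4)"
```

```text
time: 3.07
eef_pos: [0.4798, -0.3193, 0.1377]
ee_rot: [0.001, 0.785, 0.62, 0.001]
ft_force: [-1.9, 1.0, 7.8]
finger_gap: 0.0468
grip_force: 61.6
time: 3.73
eef_pos: [0.4807, -0.3215, 0.2828]
ee_rot: [0.005, 0.785, 0.619, 0.003]
ft_force: [0.9, -0.7, -1.7]
finger_gap: 0.0468
grip_force: 63.1
need [0.388, 0.0202, 0.0054] turn -0.002 tilt [ 0.01  -0.004 -1.   ] j7 0.61 t 3.7333
```

```bash
python3 shift.py '[[0.03,0.002,0,0,0.03],[0.07,0.004,0,0,0.03],[0.11,0.006,0,0,0.03],[0.15,0.008,0,0,0.03],[0.19,0.01,0,0,0.03],[0.23,0.012,0,0,0.03],[0.27,0.014,0,0,0.03],[0.31,0.016,0,0,0.03],[0.35,0.018,0,0,0.03],[0.375,0.019,0,0,0.03]]' >/dev/null;  python3 shift.py '[[0.01,0,0,0,0.03],[0.01,0,0,0,0.03],[0.01,0,0,0,0.03],[0.01,0,0,0,0.03]]'
python3 - <<'E'
from workcell import arm
from h import *
import cv2
goal(.591,.051,.223,-13.4)
c=arm.capture("wrist");np.savez("w2.npz",**c)
def pr(x,y,z):
    p=np.linalg.inv(c["world_from_camera"])@[x,y,z,1];p=c["K"]@p[:3];return (p[:2]/p[2])
print(pr(.591,.051,.048))
im=c["img"][:,:,::-1].copy()
cv2.imwrite("pics/w2.png",im)
E
```

```text
time: 4.9
eef_pos: [0.5867, 0.0486, 0.276]
ee_rot: [0.0, 0.786, 0.618, -0.0]
ft_force: [0.1, 0.6, -3.0]
finger_gap: 0.0467
grip_force: 63.0
need [0.0033, 0.0036, -0.0009] turn -0.003 tilt [-0.    -0.001 -1.   ] j7 -0.08 t 4.9
[322.0495997  177.38620447]
```

View pics/w2.png

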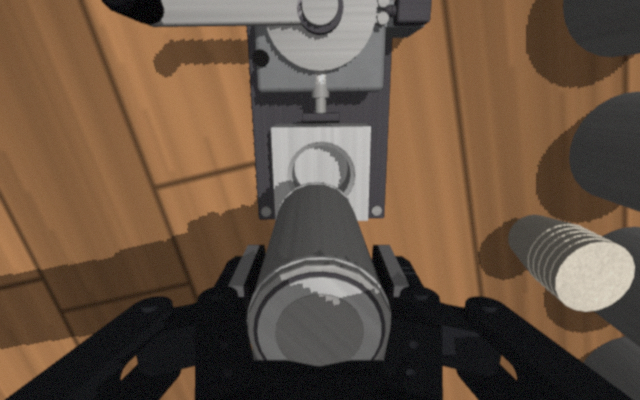

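```bash
python3 - <<'E'
from h import *
c=np.load("w2.npz")
P=np.array([px(c,*p,.048) for p in [(271,127),(371,126),(368,219),(274,219)]])
print(P.round(4).tolist(),P.mean(0))
a=np.array([.972,-.232]);b=np.array([.232,.972])
for p,w in(((289,173),"L"),((355,173),"R"),((322,142),"T")):
    q=px(c,*p,.048)-[.591,.051];print(w,q@a,q@b)
p=px(c,321,20,.08);print("hub",p,)
E
```

```text
[[0.5593, 0.1034], [0.6413, 0.0844], [0.6226, 0.0035], [0.5396, 0.0236]] [0.59069643 0.05372891]
L -0.028883899894585653 0.004004746057762456
R 0.02879459455363269 0.003846671255519417
T -4.944899203070119e-05 0.03088349201752485
hub [0.6176054  0.16711949]
```

```bash
python3 - <<'E'
from h import *
c=np.load("w2.npz")
for r in(255,358): print(r,px(c,320.5,r,.2483)-[.5867,.0486])
print(px(c,250,308,.2483)-[.5867,.0486],px(c,391,308,.2483)-[.5867,.0486])
goal(.591,.052,.223,-13.4)
E
python3 shift.py '[[0.0043,0.003,0.02,0,0.03],[0.0043,0.003,0.05,0,0.03],[0.0043,0.0035,0.08,0,0.03],[0.0043,0.0035,0.085,0,0.03],[0.0043,0.0035,0.085,0,0.03],[0.0043,0.0035,0.085,0,0.03]]'
python3 -c "from h import *;goal(.591,.052,.097,-13.4)"
```

```text
255 [0.00681408 0.02375886]
358 [-0.00210235 -0.01343065]
[-0.01974341  0.01086405] [0.02461807 0.00015014]
need [0.0045, 0.0033, -0.0008] turn -0.004 tilt [ 0. -0. -1.] j7 -0.08 t 4.95
time: 5.45
eef_pos: [0.592, 0.0527, 0.192]
ee_rot: [0.0, 0.786, 0.619, 0.0]
ft_force: [0.8, 0.4, -2.2]
finger_gap: 0.0469
grip_force: 63.1
need [-0.0009, -0.0009, 0.0411] turn -0.003 tilt [ 0.001 -0.    -1.   ] j7 -0.01 t 5.45
```

```bash
python3 shift.py '[[-0.001,-0.001,0.005,0,0.03],[-0.001,-0.001,0.012,0,0.03],[-0.001,-0.001,0.02,0,0.03],[-0.001,-0.001,0.02,0,0.03]]'; python3 -c "from h import *;goal(.591,.052,.097,-13.4)"
```

```text
time: 5.78
eef_pos: [0.59, 0.0536, 0.1699]
ee_rot: [-0.0, 0.785, 0.619, -0.0]
ft_force: [1.5, 0.1, -4.8]
finger_gap: 0.0466
grip_force: 62.9
need [-0.0014, 0.0014, 0.019] turn -0.001 tilt [-0.001  0.    -1.   ] j7 0.01 t 5.7833
```

```bash
python3 shift.py '[[0,0,0.006,0,0.03],[0,0,0.012,0,0.03],[0,0,0.017,0,0.03],[0,0,0.018,0,0.03],[0,0,0.018,0,0.03]]'; python3 -c "from h import *;goal(.591,.052,.097,-13.4)"
```

```text
time: 6.2
eef_pos: [0.5902, 0.0535, 0.1523]
ee_rot: [-0.0, 0.785, 0.619, -0.0]
ft_force: [-0.2, 1.3, -3.3]
finger_gap: 0.0466
grip_force: 63.1
need [-0.0013, 0.0011, 0.0014] turn -0.001 tilt [-0.001 -0.    -1.   ] j7 0.02 t 6.2
```

```bash
python3 shift.py '[[0,0,0.001,0,0.03],[0,0,0.002,0,0.03],[0,0,0.002,0,0.03]]'; python3 shift.py '[[0,0,0,0,0.075],[0,0,0,0,0.075],[0,0,0,0,0.075],[0,0,0,0,0.075],[0,0,-0.03,0,0.075],[0,0,-0.07,0,0.075],[0,0,-0.11,0,0.075],[0,0,-0.12,0,0.075],[0,0,-0.12,0,0.075]]'
python3 - <<'E'
from workcell import arm
from h import *
import cv2
goal(.508,.199,.223,76.6)
c=arm.capture("scene");im=c["img"][:,:,::-1]
w=arm.capture("wrist");np.savez("w3.npz",**w)
cv2.imwrite("pics/s3.png",np.hstack([cv2.resize(im[150:260,280:400],None,fx=3,fy=3,interpolation=2),cv2.resize(w["img"][:,:,::-1],(440,275))[:]if 0 else cv2.copyMakeBorder(cv2.resize(w["img"][:,:,::-1],(440,275)),0,55,0,0,0)]))
def pr(x,y,z):
    p=np.linalg.inv(w["world_from_camera"])@[x,y,z,1];p=w["K"]@p[:3];return (p[:2]/p[2])
print(pr(.591,.052,.123)*.6875,pr(.508,.199,.128)*.6875)
E
```

```text
time: 6.45
eef_pos: [0.5905, 0.0533, 0.151]
ee_rot: [0.0, 0.785, 0.619, 0.0]
ft_force: [0.1, 0.5, -3.2]
finger_gap: 0.0468
grip_force: 63.1
time: 7.2
eef_pos: [0.592, 0.053, 0.2748]
ee_rot: [0.001, 0.785, 0.619, 0.003]
ft_force: [-0.2, 0.1, 0.2]
finger_gap: 0.0747
grip_force: 0.0
need [0.1224, -0.1157, -0.0024] turn 1.569 tilt [ 0.006  0.002 -1.   ] j7 -0.08 t 7.2
[218.33590682 145.18371478] [75.21674599  0.95794509]
```

View pics/s3.png

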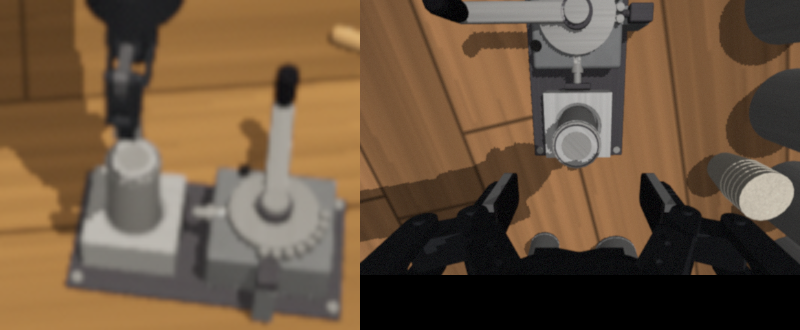

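The tin stands upright in the cup, its top at (217,144) of the wrist half against a predicted (218,145). The lever is at rest with the knob near (450,12). I'll go above the knob with a counter-clockwise turn.

```bash
python3 shift.py '[[0.012,-0.012,0,-0.12,0.06],[0.024,-0.023,0,-0.24,0.06],[0.037,-0.035,0,-0.36,0.06],[0.049,-0.046,0,-0.48,0.06],[0.061,-0.058,0,-0.6,0.06],[0.073,-0.07,0,-0.72,0.06],[0.086,-0.081,0,-0.84,0.06],[0.098,-0.093,0,-0.96,0.06],[0.11,-0.104,0,-1.08,0.06],[0.122,-0.116,0,-1.2,0.06]]' >/dev/null; python3 shift.py '[[0,0,0,-0.12,0.06],[0,0,0,-0.24,0.06],[0,0,0,-0.36,0.06],[0,0,0,-0.37,0.06],[0,0,0,-0.37,0.06],[0,0,0,-0.37,0.06]]'
python3 - <<'E'
from workcell import arm
from h import *
import cv2
goal(.508,.199,.223,76.6)
w=arm.capture("wrist");np.savez("w4.npz",**w)
cv2.imwrite("pics/w4.png",w["img"][:,:,::-1])
def pr(x,y,z):
    p=np.linalg.inv(w["world_from_camera"])@[x,y,z,1];p=w["K"]@p[:3];return (p[:2]/p[2])
print(pr(.508,.199,.128))
E
```

```text
time: 8.63
eef_pos: [0.5057, 0.1987, 0.27]
ee_rot: [-0.001, 0.12, 0.993, -0.0]
ft_force: [0.1, -0.8, -0.1]
finger_gap: 0.0601
grip_force: 0.0
need [-0.0022, 0.0008, -0.0069] turn -0.006 tilt [-0.001 -0.001 -1.   ] j7 1.0 t 8.6333
[318.99924283 214.66248724]
```

View pics/w4.png

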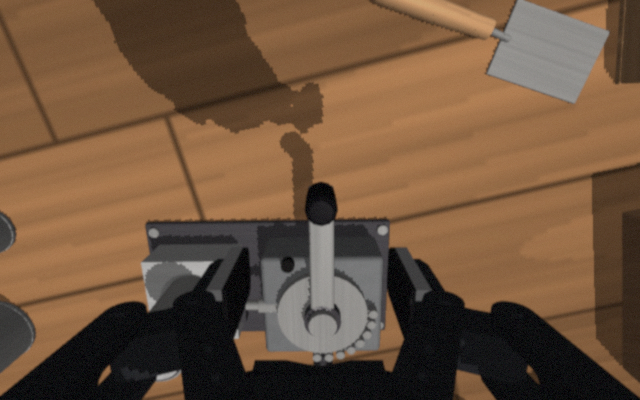

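```bash
python3 - <<'E'
from h import *
import cv2
w=np.load("w4.npz");im=w["img"]
m=(im.max(2)<45).astype(np.uint8)
r=m[170:240,295:345];ys,xs=np.nonzero(r);print("dark rows",ys.min()+170,ys.max()+170,xs.min()+295,xs.max()+295)
# silhouette of a 22mm cylinder z .082...128 at candidate positions
from scipy.optimize import minimize
a=np.linspace(0,6.3,40)
def sil(x,y):
    P=np.array([[x+.011*np.cos(t),y+.011*np.sin(t),z,1] for z in(.082,.128) for t in a]).T
    p=w["K"]@(np.linalg.inv(w["world_from_camera"])@P)[:3];return (p[:2]/p[2])
for xy in((.508,.199),(.5057,.1987),(.505,.199),(.507,.198)):
    s=sil(*xy);print(xy,s.min(1).round(1),s.max(1).round(1))
print(px(w,322,325,.08))
E
```

```text
dark rows 183 239 295 344
(0.508, 0.199) [302.  181.4] [336.  230.6]
(0.5057, 0.1987) [300.6 178.7] [334.8 227.5]
(0.505, 0.199) [300.8 177.7] [335.  226.4]
(0.507, 0.198) [300.1 180.5] [334.2 229.5]
[0.62322465 0.17365436]
```

```bash
python3 shift.py '[[-0.002,0.001,0.02,0,0.06],[-0.002,0.0017,0.05,0,0.06],[-0.002,0.0017,0.08,0,0.06],[-0.002,0.0017,0.1,0,0.06],[-0.002,0.0017,0.107,0,0.06],[-0.002,0.0017,0.107,0,0.06]]'; python3 -c "from h import *;goal(.508,.2,.108,76.6)"
```

```text
time: 9.18
eef_pos: [0.5074, 0.1998, 0.1621]
ee_rot: [-0.001, 0.118, 0.993, -0.001]
ft_force: [-0.2, -0.5, 0.5]
finger_gap: 0.0603
grip_force: 0.0
need [-0.0006, 0.0004, 0.0002] turn -0.003 tilt [-0.003 -0.002 -1.   ] j7 1.07 t 9.1833
```

```bash
python3 shift.py '[[0,0,0,0,0.01],[0,0,0,0,0.01],[0,0,0,0,0.01],[0,0,0,0,0.01],[0,0,0,0,0.01],[0,0,0,0,0.01],[0,0,0,0,0.01],[0,0,0,0,0.01]]'; python3 - <<'E'
import numpy as np
from workcell import arm
print(arm.state()["eef_pos"].round(4) if hasattr(arm.state()["eef_pos"],'round') else arm.state()["eef_pos"])
# tool frame at rest: x = towards robot (outward -clamp x), y = clamp y, turn + = clockwise
for d in (3,6,9,12,15,18,21,24,27,30,35,40,45,50,53,56): 
    t=np.radians(d);print(d,round(-.115*(1-np.cos(t)),4),round(.115*np.sin(t),4),round(t,3))
E
```

```text
time: 9.85
eef_pos: [0.5089, 0.1997, 0.1656]
ee_rot: [0.001, 0.118, 0.993, 0.0]
ft_force: [-2.3, -2.8, 7.4]
finger_gap: 0.0201
grip_force: 58.4
[0.5089 0.1997 0.1656]
3 -0.0002 0.006 0.052
6 -0.0006 0.012 0.105
9 -0.0014 0.018 0.157
12 -0.0025 0.0239 0.209
15 -0.0039 0.0298 0.262
18 -0.0056 0.0355 0.314
21 -0.0076 0.0412 0.367
24 -0.0099 0.0468 0.419
27 -0.0125 0.0522 0.471
30 -0.0154 0.0575 0.524
35 -0.0208 0.066 0.611
40 -0.0269 0.0739 0.698
45 -0.0337 0.0813 0.785
50 -0.0411 0.0881 0.873
53 -0.0458 0.0918 0.925
56 -0.0507 0.0953 0.977
```

```bash
cat >> h.py <<'E'
def ang():
    from workcell import arm
    s=arm.state();p=s["eef_pos"][:2]-np.array([.6205,.1733]);q=s["ee_rot"]
    a=np.degrees(np.arctan2(p[1],p[0]));ty=2*np.degrees(np.arctan2(q[2],q[1]))
    f=np.array(s["ft_force"]);rh=p/np.hypot(*p);tg=np.array([rh[1],-rh[0]])
    print("lever deg",round((166.8-a),2),"R",round(np.hypot(*p),4),"tool turn",round(166.0-(ty%360),2),"F tang",round(f[:2]@tg,2),"rad",round(f[:2]@rh,2),"fz",f[2].round(1),"grip",s["grip_force"])
E
python3 -c "from h import *;ang()"
python3 shift.py '[[-0.0002,0.006,-0.003,0.052,0.01],[-0.0006,0.012,-0.004,0.105,0.01],[-0.0014,0.018,-0.004,0.157,0.01],[-0.0014,0.018,-0.004,0.157,0.01]]'; python3 -c "from h import *;ang()"
```

```text
lever deg 0.13 R 0.1147 tool turn -0.46 F tang -3.21 rad 1.61 fz 7.4 grip 58.35841160500422
time: 10.18
eef_pos: [0.5136, 0.2155, 0.1662]
ee_rot: [-0.0, 0.197, 0.98, -0.002]
ft_force: [4.5, -6.3, -18.5]
finger_gap: 0.0203
grip_force: 62.7
lever deg 8.36 R 0.115 tool turn 8.77 F tang -4.17 rad -6.47 fz -18.5 grip 62.70624527474865
```

```bash
for i in 1; do python3 shift.py '[[-0.0002,0.006,0.003,0.052,0.01],[-0.0006,0.012,0.003,0.105,0.01],[-0.0014,0.018,0.003,0.157,0.01],[-0.0025,0.0239,0.003,0.209,0.01],[-0.0039,0.0298,0.003,0.262,0.01],[-0.0056,0.0355,0.003,0.314,0.01],[-0.0056,0.0355,0.003,0.314,0.01]]'; done; python3 -c "from h import *;ang()"
```

```text
time: 10.77
eef_pos: [0.5327, 0.2473, 0.1657]
ee_rot: [-0.0, 0.348, 0.937, -0.0]
ft_force: [-3.8, -3.9, 5.2]
finger_gap: 0.0199
grip_force: 65.3
lever deg 26.93 R 0.1148 tool turn 26.77 F tang -5.5 rad 0.39 fz 5.2 grip 65.3193836286664
```

```bash
python3 shift.py '[[-0.0002,0.006,-0.001,0.052,0.01],[-0.0006,0.012,-0.001,0.105,0.01],[-0.0014,0.018,-0.001,0.157,0.01],[-0.0025,0.0239,-0.001,0.209,0.01],[-0.0039,0.0298,-0.001,0.262,0.01],[-0.0039,0.0298,-0.001,0.262,0.01]]' >/dev/null; python3 -c "from h import *;ang()"
python3 shift.py '[[-0.0002,0.006,0,0.052,0.01],[-0.0006,0.012,0,0.105,0.01],[-0.0006,0.012,0,0.105,0.01],[-0.0006,0.012,0,0.105,0.01]]' >/dev/null; python3 -c "from h import *;ang()"
python3 shift.py '[[-0.0001,0.004,0,0.035,0.01],[-0.0001,0.004,0,0.035,0.01],[-0.0001,0.004,0,0.035,0.01]]' >/dev/null; python3 -c "from h import *;ang()"
```

```text
lever deg 41.41 R 0.1146 tool turn 41.74 F tang -7.2 rad -1.0 fz 2.7 grip 65.06132564507425
lever deg 47.11 R 0.1144 tool turn 47.61 F tang -7.99 rad -2.5 fz 1.8 grip 65.00239889603108
lever deg 49.16 R 0.1144 tool turn 49.61 F tang -6.27 rad -2.46 fz 0.1 grip 64.8381420923397
```

```bash
python3 shift.py '[[-0.0002,0.006,0,0.052,0.01],[-0.0002,0.006,0,0.052,0.01],[-0.0002,0.006,0,0.052,0.01]]' >/dev/null; python3 -c "from h import *;ang()"
python3 shift.py '[[0,0.003,0,0.026,0.01],[0,0.003,0,0.026,0.01],[0,0.003,0,0.026,0.01]]' >/dev/null; python3 -c "from h import *;ang()"
python3 shift.py '[[0,0.003,0,0.026,0.01],[0,0.003,0,0.026,0.01],[0,0.003,0,0.026,0.01]]' >/dev/null; python3 -c "from h import *;ang()"
```

```text
lever deg 52.15 R 0.1143 tool turn 52.59 F tang -8.65 rad -2.74 fz 1.3 grip 64.88196418387815
lever deg 53.64 R 0.1142 tool turn 54.08 F tang -7.91 rad -2.67 fz 1.3 grip 64.92727013071999
lever deg 55.0 R 0.1142 tool turn 55.56 F tang -8.54 rad -1.34 fz 1.3 grip 65.01924400683492
```

```bash
python3 shift.py '[[0,0.002,0,0.015,0.01],[0,0.002,0,0.015,0.01],[0,0.002,0,0.015,0.01],[0,0.002,0,0.015,0.01],[0,0.002,0,0.015,0.01]]'; python3 - <<'E'
from h import *
from workcell import arm
import cv2
ang();p=np.array(arm.state()["eef_pos"])[:2];print("chord deg",np.degrees(2*np.arcsin(np.hypot(*(p-[.5089,.1997]))/.23)))
c=arm.capture("scene");t=arm.capture("top")
f=lambda i,x,y:cv2.resize(i[y:y+110,x:x+130,::-1],None,fx=3,fy=3,interpolation=2)
cv2.imwrite("pics/f.png",np.hstack([f(c["img"],285,155),f(t["img"],230,140)]))
ang()
E
```

```text
time: 13.02
eef_pos: [0.5793, 0.2798, 0.1658]
ee_rot: [-0.002, 0.576, 0.817, -0.003]
ft_force: [-9.8, -6.1, 4.3]
finger_gap: 0.0201
grip_force: 65.4
lever deg 55.64 R 0.1142 tool turn 56.4 F tang -11.31 rad -2.15 fz 4.3 grip 65.36523513263091
chord deg 55.25248291307834
lever deg 55.63 R 0.1142 tool turn 56.39 F tang -10.99 rad -2.09 fz 3.8 grip 65.36450121318921
```

View pics/f.png

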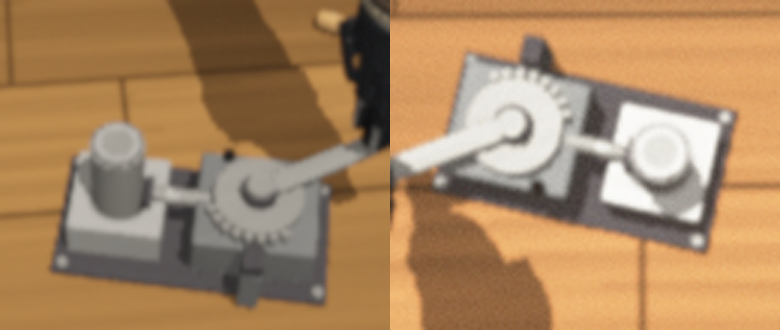

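The tin stands upright with the pad against it. The push jumped from 8.5 to 11 N at about 55.6°, which is the fourth click. Handing in.

```bash
python3 -c "
from workcell import arm
print(arm.finish_job())"
```

```text
the job is handed in; nothing more can be done
None
```

I handed the job in with the slim tin upright in the cup, the pad touching it, and the gripper holding the lever by its knob at about 55.6° (the fourth click is at 56°); no verdict was returned.

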